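# Free the cover-glass press and hold its plunger down

### The arm

A 6-joint arm with a two-finger parallel gripper is mounted at the origin on the work surface. World frame = base frame: x ahead of the robot, y to its left, z up, the work surface at z = 0. Lengths are in m, angles in degrees, forces in N, time in s.
With the tool pointing down it reaches from about 0.375 to 0.9 m from the base axis. Payload 3.1 kg.
Tool frame: the origin (TCP) lies on the centre line of the jaws, within the pads' length; the fingertips stand 25 mm ahead of it and the grasp point (between the pads) lies 6 mm ahead of it; z points along the fingers, y is the line along which they close (so a half turn about z gives the same grasp; the last joint's range is limited). The gripper opens to 87 mm and grips with 3 to 60 N. Pads are 19 mm wide; open, the fingers measure 117 mm over their backs; the gripper's body (75 mm by 190 mm) begins 51 mm behind the grasp point.
Start: joints at [-78.008, 30.224, 82.088, -0, 67.689, -10.227], TCP at [0.236, -0.579, 0.248] pointing down, gripper open.
Joint ranges: [-176.69, 176.69], [-43.24, 126.21], [12.49, 139.97], [-82, 262], [0, 151.66], [-163.58, 163.58]. Speed limits (degrees/s): [159.86, 159.86, 180, 180, 180, 180].

### API

Orientations are given as a 3x3 rotation matrix whose columns are the frame's x, y, z axes.
In Python, from rig import * gives the robot as it stands.
- The arm moves only by the tool step_arm, never from a script. Its argument "steps" is a list of rows, each a list of 7 numbers: the shift along the tool's x, y, z normalised to -1 to 1, where 1 is 0.3 m, then the turn, a rotation vector about the tool's x, y, z normalised to -1 to 1, where 1 is 45 degrees, then the gripper's target within -1 to 1 (shut at 1, half-way at 0, fully open at -1). A call has 1 to 8 rows; each row is the pose to reach, as a shift and turn from the pose commanded when the call began, along the tool's axes at that moment; what a row does not reach only later rows make up. A row lasts 1/12 s, in which the tool goes at most 41.7 mm and 7.16 degrees, less where a joint would pass 70% of its speed; a pose out of reach is approached as far as the arm can. A call with a number of a shift or a turn outside -1 to 1 is refused whole. A call with a gripper value outside its range is refused whole. The fingers move at their own pace and stop on an object; the grip force is fixed at half the most. Time passes only in rows, so rows that repeat a pose let the fingers close. It gives the time, the measured TCP pose, the force, the opening and the grip force at its end, in the units of the state.
- read_state(): the state, without advancing time (a new reading comes with each control period).
- capture(name): name is "scene" or "top" or "wrist"; returns a dict with "image" (480x640x3 uint8, red, green, blue), "vertical_fov" (degrees; the focal length in pixels is half the picture's height over the tangent of half this angle, whatever the lens; pixels are square), "cx", "cy" (the principal point, pixels), "k1" (the pictures are not rectified: a ray, as slopes to the right and down, at radius r is drawn at 1 + k1 r^2 times it, then the intrinsics apply), "world_from_camera" (4x4, takes a point from camera to world coordinates); the wrist camera has in their place "T_tool_cam" (4x4, takes a point from camera to tool coordinates, whose origin is the TCP and whose axes are the flange's). Camera axes: x right, y down, z forward; pixel columns grow to the right and rows downward; lengths in m; the calibration is good to about 2 mm. A picture is of the moment at which its call begins: read the wrist's pose just before it. There is no depth.
- hand_in(): hands the job in; it is judged then, once.
The state is a dict: "time_s": time; "joint_positions": joint angles; "qvel": joint speeds; "tau": joint torques, N m; "position": TCP position; "tcp_rot": TCP orientation; "force": force on the tool from outside, world axes, zero at the start; "moment": the same for the moment, N m; "opening": opening from 0.0 (shut) to 1.0 (fully open); "grasp_force": force on a finger pad.
Only numpy, scipy, OpenCV 4.12 (cv2) and the standard library are available. Lean on these libraries where they do the work, as an engineer would, in place of code of your own. Each camera call takes 0.05 s, during which the arm holds its last target. There are 200 camera calls.

### The job

Free the plunger of the cover-glass press by turning the wing knob on its bridge clockwise (seen from above) to the end of its quarter turn, so that the locking plate comes out from under the black cap. Then press the cap down 12 mm, give or take 3 mm, and keep it there: you finish while still holding the cap down at that travel, because the mounting resin under the cover glass is setting. Never press the cap deeper than 18 mm, which would crack the glass, and leave the other things on the bench where they are.

Things in the scene. Friction and masses are not known exactly. Their poses are not given: they have to be found in the camera images.
- press: the cover-glass press, fixed on the bench: white base plate 140 x 270 x 20 mm (its x, y, z), two white pillars and an aluminium bridge 64 x 256 mm along its y, top of the bridge 108 mm up, open towards +x and -x. Origin: centre of the underside of the base. The plunger's vertical axis is at y = -45 mm in this frame, the knob's vertical axis at y = +45 mm, both at x = 0. It does not move under load
- cap_top (a point): centre of the flat top of the plunger's black round cap (40 mm across, 14 mm thick), 150 mm above the bench when up; it goes straight down with the plunger
- plunger (a joint): travel of the spring plunger (m): 0 = up, grows as the cap is pressed down, hard stop at 0.022. Its spring needs about 3 N to start and 0.5 N more per mm (about 9 N at 0.012, 12 N at 0.018), and brings it back up when let go. While the locking plate is under the cap it stops after about 1.5 mm
- knob_grip (a point): point on the knob's axis at the height to grip its wing, 163 mm above the bench. The wing is upright, black, 12 mm thick, 44 mm long, from 140 to 177 mm above the bench. This point's frame turns with the knob: the wing's length is its y axis, its thickness the x axis. Under the wing a steel locking plate (fan shaped, 76 mm radius, 5 mm thick, upper face 134.5 mm above the bench) turns with the knob
- lock (a joint): turn of the wing knob (rad), grows clockwise seen from above: 0 = locked, with the wing pointing along the press's y axis at the cap and the locking plate under the cap; starts between 0 and 0.25; clear of the cap above about 1.1; stop at 1.57. Light friction (0.05 N m) keeps it where it is left
- dish: bystander: clear open dish 56 mm across, 14 mm high, loose near the press; origin at the centre of its underside
- dropper: bystander: small amber bottle 30 mm across, 70 mm high, loose near the press; origin at the centre of its underside
- forceps: bystander: steel forceps 125 mm long, 6 mm high, lying along their x axis near the press; origin at the middle of the underside
- slidebox: bystander: white and grey slide box 87 x 102 x 35 mm; origin at the centre of its underside
- beaker: bystander: glass beaker 56 mm across, 70 mm high; origin at the centre of its underside
- canister: bystander: black round objective canister 48 mm across, 65 mm high; origin at the centre of its underside
- washbottle: bystander: white wash bottle 60 mm across, 165 mm high with its spout; origin at the centre of its underside

How it is judged (in metres and radians):
On the way, in this order (a step that is already met when the one before it is completed fails the run):
1. the wing knob is turned clockwise past 1.25 rad while the plunger is still up (value of joint lock above 1.25 rad and value of joint plunger below 0.005 m), for 0.2 s.
2. the robot holds the plunger 9 to 15 mm down (value of joint plunger between 0.009 and 0.015 m and contact force between any of the fingers, the arm and plunger above 3 N), for 0.5 s.
At the end, for the whole second after the job is handed in: The program has ended with the robot still pressing the cap (contact force above 3 N): the plunger stays between 9 and 15 mm down and nearly still, and the wing knob is still turned past 1.25 rad (all of step 2 and value of joint lock above 1.25 rad and velocity of joint plunger between -0.01 and 0.01 m/s); the arm keeps its last pose, push and grip.
It fails at once if the plunger is pressed deeper than 18 mm (value of joint plunger above 0.018 m).
It fails at once if a bystander is moved more than 30 mm or tipped over (distance of any of dish, dropper, forceps, slidebox, beaker, canister, washbottle from where it was at the start of the episode above 0.03 m or angle between any of dish, dropper, forceps, slidebox, beaker, canister, washbottle's own z axis and vertical above 0.5 rad).
It also fails if it takes over 42 s, if anything falls off the work surface, if the arm or the gripper's body presses on something with over 40 N, if the wrist force passes 120 N, or if a joint passes its speed limit or range.

## Working session

There is one attempt and no reset: what is moved stays moved. The work goes in short steps, Python scripts to look and compute and a tool call to move; the robot and the scene stay as the last step left them, time stands still between calls to the robot, and variables do not carry over. Pictures are saved under pics/ and viewed, at most 10 in all, crops included, and the job is handed in when it is done.

Besides the shell and the picture viewer there is one more tool, called after ">>>" as name([rows], argument=value, ...), one row to a line, values as JSON. step_arm: Moves the arm, as the interface text tells. Scaled input: -1 to 1 covers 0.3 m each way for a shift and 45 degrees each way for a turn. Its arguments: {"type":"object","properties":{"steps":{"type":"array"}},"required":["steps"]}

```bash
mkdir -p pics; python3 - <<'E'
from rig import *
import cv2,pickle
s=read_state();print({k:s[k] for k in("time_s","position","tcp_rot","force","opening")})
d={}
for n in("scene","top"):
    c=capture(n);d[n]=c;cv2.imwrite(f"pics/{n}0.png",c["image"][:,:,::-1]);print(n,c["vertical_fov"],c["cx"],c["cy"],c["k1"],c["world_from_camera"])
pickle.dump(d,open("c0.pkl","wb"))
E
```

```text
{'time_s': 0.0, 'position': array([ 0.23620902, -0.57792064,  0.2465713 ]), 'tcp_rot': array([[ 9.25758242e-01,  3.78115692e-01, -4.47523776e-04],
       [ 3.78115761e-01, -9.25755910e-01,  2.11343789e-03],
       [ 3.84826250e-04, -2.12574834e-03, -9.99997667e-01]]), 'force': array([-0.25307238,  0.38301879,  0.21533164]), 'opening': 1.002032454063171}
scene 48.782604266008924 318.71469204371857 229.24379936450327 -0.043721363867119674 [[ 0.83055765  0.35560377 -0.42862565  1.11042193]
 [ 0.55661462 -0.55601758  0.61727192 -0.81683151]
 [-0.01881917 -0.75125922 -0.65973891  0.95507298]
 [ 0.          0.          0.          1.        ]]
top 47.81636082958364 323.1842722081896 241.13225919832098 -0.022799533809238538 [[ 2.65415671e-04 -9.76396220e-01  2.15986926e-01  2.55569025e-01]
 [-9.99992404e-01  5.80733088e-04  3.85411869e-03 -8.21543133e-03]
 [-3.88857767e-03 -2.15986308e-01 -9.76388649e-01  1.50667548e+00]
 [ 0.00000000e+00  0.00000000e+00  0.00000000e+00  1.00000000e+00]]
```

View pics/top0.png

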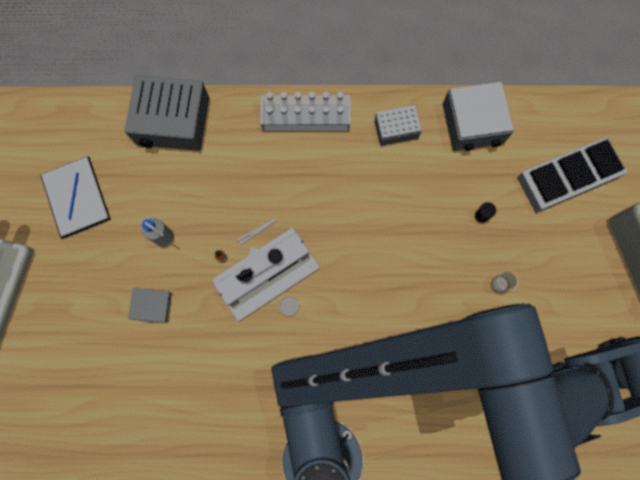

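View pics/scene0.png

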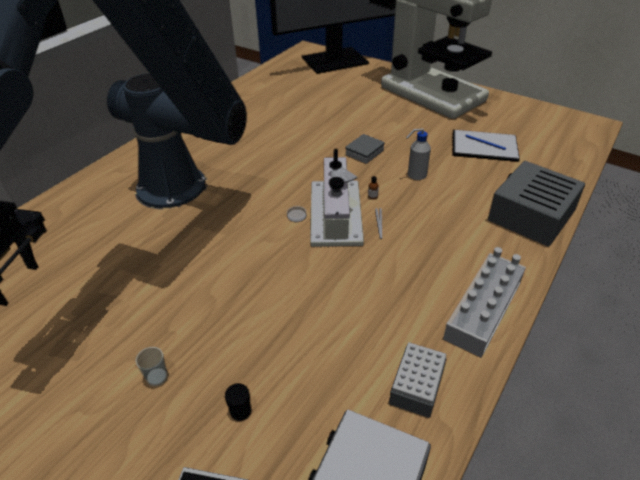

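The top view shows the press at about (265,272), with the cap near (275,257) and the wing near (246,275). In the scene view the cap is at about (336,184) and the wing at (336,158). Next I'll locate both from these two views.

```bash
cat > h.py <<'E'
import numpy as np,cv2
def ray(c,uv,T=None):
    f=240/np.tan(np.radians(c["vertical_fov"]/2));T=c["world_from_camera"] if T is None else T
    d=(np.array(uv,float)-[c["cx"],c["cy"]])/f;u=d.copy()
    for _ in range(20):u=d/(1+c["k1"]*(u@u))
    return T[:3,3],T[:3,:3]@np.r_[u,1]
def onz(c,uv,z,T=None):
    o,d=ray(c,uv,T);return o+d*(z-o[2])/d[2]
def proj(c,p,T):
    q=np.linalg.inv(T)@np.r_[p,1];u=q[:2]/q[2];f=240/np.tan(np.radians(c["vertical_fov"]/2))
    return u*(1+c["k1"]*(u@u))*f+[c["cx"],c["cy"]]
def blobs(im,box,thr,amin):
    x0,y0,x1,y1=box;m=(im[y0:y1,x0:x1].max(2)<thr).astype(np.uint8)
    n,l,s,ce=cv2.connectedComponentsWithStats(m)
    out=[]
    for i in range(1,n):
        if s[i,4]>=amin:
            yy,xx=np.nonzero(l==i);P=np.c_[xx+x0,yy+y0].astype(float)
            out.append((P,P.mean(0),s[i].tolist()))
    return out
E
python3 - <<'E'
import pickle;from h import *
d=pickle.load(open("c0.pkl","rb"))
for n,b in(("top",(205,225,325,320)),("scene",(300,140,370,250))):
    for t in(30,45):
        for P,c,s in blobs(d[n]["image"],b,t,15):print(n,t,c.round(1),s,onz(d[n],c,.15).round(3))
t=d["top"]["image"][220:325,200:325,::-1];s=d["scene"]["image"][140:250,290:400,::-1]
cv2.imwrite("pics/crop.png",np.hstack([cv2.resize(t,(400,400)),cv2.resize(s,(400,400))]))
E
```

```text
top 30 [245.6 275.9] [34, 47, 13, 9, 54] [0.466 0.194 0.15 ]
top 45 [274.7 255.9] [64, 25, 12, 13, 122] [0.517 0.121 0.15 ]
top 45 [245.1 275.3] [32, 45, 15, 11, 114] [0.467 0.195 0.15 ]
scene 30 [335.2 161.6] [31, 10, 10, 19, 86] [0.471 0.19  0.15 ]
scene 30 [336.2 183.8] [30, 38, 14, 14, 144] [0.527 0.106 0.15 ]
scene 45 [335.1 161.4] [30, 9, 11, 20, 102] [0.47  0.191 0.15 ]
scene 45 [336.2 184.4] [30, 38, 14, 16, 166] [0.529 0.105 0.15 ]
```

View pics/crop.png

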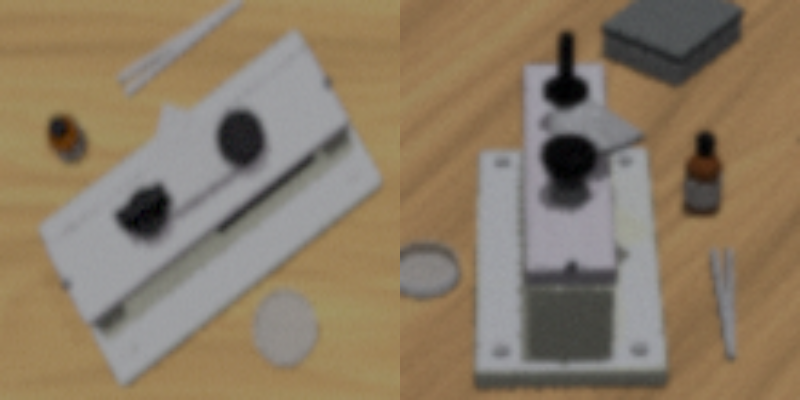

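The crop confirms it: knob at about (0.467, 0.195), cap at about (0.518, 0.120), and the locking plate sticks out on the +x side. I'll move over there.

>>> step_arm([
  [0.95,-0.5,-0.3,0,0,-1,-1],
  [0.95,-0.5,-0.3,0,0,-1,-1],
  [0.95,-0.5,-0.3,0,0,-1,-1],
  [0.95,-0.5,-0.3,0,0,-1,-1],
  [0.95,-0.5,-0.3,0,0,-1,-1],
  [0.95,-0.5,-0.3,0,0,-1,-1],
  [0.95,-0.5,-0.3,0,0,-1,-1],
  [0.95,-0.5,-0.3,0,0,-1,-1],
])

```text
time_s: 0.77
position: [0.4435, -0.3308, 0.3375]
tcp_rot: [[0.386, 0.922, -0.001], [0.922, -0.386, 0.001], [0.0, -0.001, -1.0]]
force: [-0.4, 0.1, -0.0]
opening: 0.998
grasp_force: 0.0
```

```bash
cat > go.py <<'E'
import sys
from rig import *
import numpy as np
from scipy.spatial.transform import Rotation as Ro
# args: x y z yaw (of tool x axis)
def go(x,y,z,yaw):
    s=read_state();R=s["tcp_rot"];p=s["position"];a=np.radians(yaw)
    T=np.array([[np.cos(a),np.sin(a),0],[np.sin(a),-np.cos(a),0],[0,0,-1.]])
    print("p",p.round(4),"yaw",np.degrees(np.arctan2(R[1,0],R[0,0])).round(2),"F",s["force"].round(2),"t",s["time_s"],"op",s["opening"],"j",np.round(s["joint_positions"],1))
    print("shift",(R.T@(np.array([x,y,z])-p)/.3).round(3),"turn",(Ro.from_matrix(R.T@T).as_rotvec(degrees=True)/45).round(3))
if __name__=="__main__":go(*map(float,sys.argv[1:]))
E
python3 go.py .47 .16 .33 120
```

```text
p [ 0.4435 -0.3308  0.3375] yaw 67.29 F [-0.44  0.11 -0.04] t 0.7667 op 0.9977374944273328 j [-48.3  19.2  85.8  -0.   75.1 -25.6]
shift [ 1.543 -0.55   0.026] turn [-1.000e-03 -1.000e-03 -1.171e+00]
```

>>> step_arm([
  [0.95,-0.3,0,0,0,-1,-1],
  [0.95,-0.3,0,0,0,-1,-1],
  [0.95,-0.3,0,0,0,-1,-1],
  [0.95,-0.3,0,0,0,-1,-1],
  [0.95,-0.3,0,0,0,-1,-1],
  [0.95,-0.3,0,0,0,-1,-1],
  [0.95,-0.3,0,0,0,-1,-1],
  [0.95,-0.3,0,0,0,-1,-1],
])

```text
time_s: 1.43
position: [0.469, -0.0293, 0.337]
tcp_rot: [[-0.384, 0.923, -0.002], [0.923, 0.384, 0.004], [0.004, 0.0, -1.0]]
force: [-0.3, -0.1, -0.8]
opening: 1.004
grasp_force: 0.0
```

```bash
python3 go.py .45 .13 .34 120
```

```text
p [ 0.469  -0.0293  0.337 ] yaw 112.59 F [-0.29 -0.14 -0.85] t 1.4333 op 1.0039209512126457 j [-17.3  11.9  96.5   0.2  71.7 -40. ]
shift [ 0.514  0.146 -0.008] turn [ 0.    -0.005 -0.165]
```

>>> step_arm([
  [0.5,0.1,0,0,0,-0.16,-1],
  [0.5,0.1,0,0,0,-0.16,-1],
  [0.5,0.1,0,0,0,-0.16,-1],
  [0.5,0.1,0,0,0,-0.16,-1],
  [0.5,0.1,0,0,0,-0.16,-1],
  [0.5,0.1,0,0,0,-0.16,-1],
])

```text
time_s: 1.93
position: [0.4408, 0.1158, 0.3371]
tcp_rot: [[-0.494, 0.87, -0.0], [0.87, 0.494, -0.001], [-0.0, -0.001, -1.0]]
force: [1.0, -0.4, 0.0]
opening: 1.001
grasp_force: 0.0
```

```bash
cat > wr.py <<'E'
import sys,pickle
from rig import *
from h import *
def wr(n):
    s=read_state();c=capture("wrist");T=np.eye(4);T[:3,:3]=s["tcp_rot"];T[:3,3]=s["position"];T=T@c["T_tool_cam"]
    cv2.imwrite(f"pics/{n}.png",c["image"][:,:,::-1]);pickle.dump((c,T),open(n+".pkl","wb"));return c,T
if __name__=="__main__":
    c,T=wr(sys.argv[1]);print(T.round(3),c["T_tool_cam"].round(3))
    for p in((.518,.12,.15),(.467,.195,.163)):print(proj(c,p,T).round(1))
E
python3 wr.py w1;python3 go.py .467 .195 .25 120
```

```text
[[ 0.869  0.471  0.151  0.399]
 [ 0.494 -0.827 -0.267  0.188]
 [-0.001  0.307 -0.952  0.473]
 [ 0.     0.     0.     1.   ]] [[ 0.    -0.952 -0.306  0.084]
 [ 1.     0.    -0.    -0.001]
 [ 0.    -0.306  0.952 -0.136]
 [ 0.     0.     0.     1.   ]]
[392.9 252.7]
[393.7 159.6]
p [0.4413 0.1149 0.3371] yaw 119.48 F [-0.58 -1.12 -0.74] t 1.9833 op 0.9991491505527174 j [  0.5  10.6  98.2  -0.1  71.2 -28.9]
shift [0.191 0.206 0.29 ] turn [-0.001  0.001 -0.011]
```

View pics/w1.png

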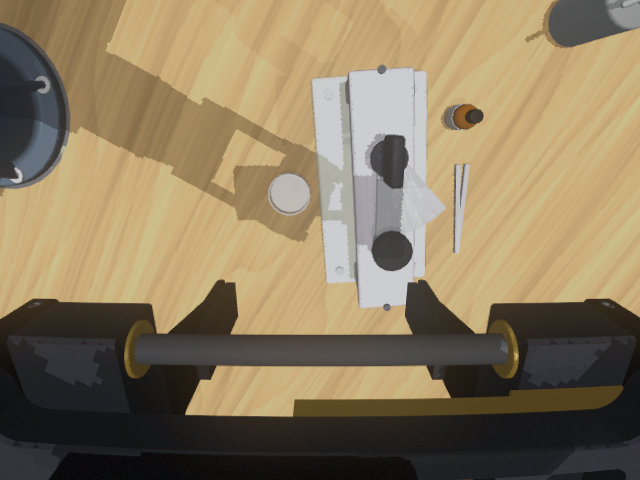

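Clear wrist view: the cap is at (392,250), the wing at (395,160) and the dish at (289,193). The dropper is at (463,117) and the forceps at (460,208). Next I'll measure the orientations.

```bash
python3 - <<'E'
import pickle;from h import *
c,T=pickle.load(open("w1.pkl","rb"));im=c["image"]
for (P,ce,s) in blobs(im,(360,120,425,280),70,100):
    h=cv2.minEnclosingCircle(P.astype(np.float32));print("blob",ce.round(1),s,h)
    print(" z.145",onz(c,ce,.145,T).round(4))
ys=lambda a,b:np.degrees(np.arctan2(*(onz(c,a,.108,T)-onz(c,b,.108,T))[[1,0]]))
print("bridge yaw L",ys((350,73),(358,306)),"R", ys((413,68),(414,265)))
g=im[120:275,355:430].max(2)
print(np.unique(g//10,return_counts=True))
cv2.imwrite("pics/c2.png",cv2.resize(cv2.convertScaleAbs(im[120:280,350:450,::-1],alpha=1.8),(500,800)[:2] if 0 else (375,600),interpolation=cv2.INTER_NEAREST))
E
```

```text
blob [391.1 161.4] [20, 16, 25, 52, 782] ((392.5, 161.3627471923828), 26.448514938354492)
 z.145 [0.4698 0.1928 0.145 ]
blob [389.4 245.4] [12, 111, 40, 30, 768] ((391.87054443359375, 249.77410888671875), 19.908451080322266)
 z.145 [0.5127 0.1236 0.145 ]
bridge yaw L 123.12920066651652 R 124.14676847515885
(array([ 5,  6,  7,  8,  9, 10, 11, 12, 13, 14, 15, 16, 17, 18, 19, 20],
      dtype=uint8), array([ 101, 1476, 1024,   74,   44,   54,   71,  131,  234,  966,  309,
       1160,  318,  169, 1290, 4204]))
```

View pics/c2.png

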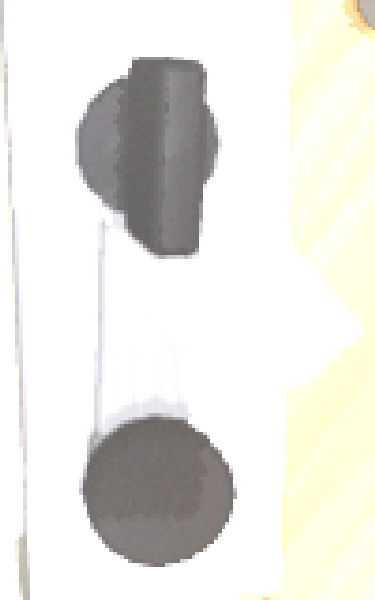

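```bash
python3 - <<'E'
import pickle;from h import *
c,T=pickle.load(open("w1.pkl","rb"))
Q=[onz(c,p,.177,T) for p in((394.5,136.5),(404.9,136.5),(393.9,187),(403.1,187))]
print("wing c",np.mean(Q,0).round(4),[np.degrees(np.arctan2(*(Q[i]-Q[i+2])[[1,0]])).round(1) for i in(0,1)],np.linalg.norm(Q[0]-Q[1]),np.linalg.norm(Q[0]-Q[2]))
im=c["image"];m=((im.max(2)<90)*255).astype(np.uint8);m[:225]=0;m[280:]=0;m[:,:365]=0;m[:,420:]=0
x,y,w,h=cv2.boundingRect(m);print(x,y,w,h)
k=onz(c,(x+w/2-.5,y+h/2-.5),.147,T);print("cap",k.round(4))
kw=np.mean(Q,0);print("axis",np.degrees(np.arctan2(*(kw-k)[[1,0]])),np.linalg.norm((kw-k)[:2]))
E
python3 go.py .467 .195 .25 117
```

```text
wing c [0.469  0.1952 0.177 ] [np.float64(122.2), np.float64(121.3)] 0.008496978592545706 0.04134370960366482
372 231 40 40
cap [0.5166 0.1206 0.147 ]
axis 122.59565172503096 0.0884995600696898
p [0.4413 0.1149 0.3371] yaw 119.48 F [-0.58 -1.12 -0.74] t 1.9833 op 0.9991491505527174 j [  0.5  10.6  98.2  -0.1  71.2 -28.9]
shift [0.191 0.206 0.29 ] turn [-0.001  0.001  0.055]
```

>>> step_arm([
  [0.19,0.21,0.1,0,0,-0.056,-1],
  [0.19,0.21,0.1,0,0,-0.056,-1],
  [0.19,0.21,0.2,0,0,-0.056,-1],
  [0.19,0.21,0.35,0,0,-0.056,-1],
  [0.19,0.21,0.45,0,0,-0.056,-1],
  [0.19,0.21,0.45,0,0,-0.056,-1],
  [0.19,0.21,0.45,0,0,-0.056,-1],
])

```text
time_s: 2.57
position: [0.4679, 0.1941, 0.201]
tcp_rot: [[-0.527, 0.85, -0.004], [0.85, 0.527, -0.001], [0.001, -0.004, -1.0]]
force: [0.8, -1.1, 0.4]
opening: 1.004
grasp_force: 0.0
```

```bash
python3 wr.py w2; python3 go.py .468 .1955 .169 122
```

```text
[[ 0.85   0.503  0.157  0.424]
 [ 0.527 -0.808 -0.261  0.265]
 [-0.005  0.305 -0.952  0.337]
 [ 0.     0.     0.     1.   ]] [[ 0.    -0.952 -0.306  0.084]
 [ 1.     0.    -0.    -0.001]
 [ 0.    -0.306  0.952 -0.136]
 [ 0.     0.     0.     1.   ]]
[328. 401.]
[322.5 285.4]
p [0.4694 0.1945 0.2028] yaw 121.82 F [-0.69 -0.83  0.57] t 2.6167 op 0.9964430857885306 j [  9.9  24.9 101.4  -0.   53.6 -21.9]
shift [ 0.005 -0.002  0.113] turn [ 0.     0.    -0.004]
```

View pics/w2.png

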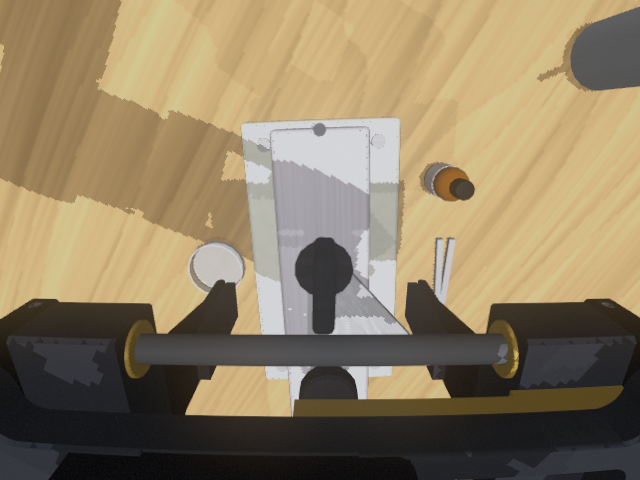

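The wing, near (323,290), is centred between the jaws and aligned with them. I'll descend and grip.

>>> step_arm([
  [0,0,0.11,0,0,0,-1],
  [0,0,0.11,0,0,0,-1],
  [0,0,0.11,0,0,0,1],
  [0,0,0.11,0,0,0,1],
  [0,0,0.11,0,0,0,1],
  [0,0,0.11,0,0,0,1],
  [0,0,0.11,0,0,0,1],
  [0,0,0.11,0,0,0,1],
])

```text
time_s: 3.28
position: [0.4685, 0.1958, 0.1701]
tcp_rot: [[-0.529, 0.849, 0.001], [0.849, 0.529, 0.0], [-0.001, 0.001, -1.0]]
force: [-0.0, 0.2, -0.2]
opening: 0.628
grasp_force: 0.0
```

>>> step_arm([
  [0,0,0,0,0,0,1],
  [0,0,0,0,0,0,1],
  [0,0,0,0,0,0,1],
  [0,0,0,0,0,0,1],
])

```text
time_s: 3.62
position: [0.468, 0.1957, 0.1692]
tcp_rot: [[-0.529, 0.849, -0.0], [0.849, 0.529, -0.0], [0.0, -0.0, -1.0]]
force: [0.1, -1.4, 0.1]
opening: 0.33
grasp_force: 0.0
```

>>> step_arm([
  [0,0,0,0,0,0,1],
  [0,0,0,0,0,0,1],
  [0,0,0,0,0,0,1],
  [0,0,0,0,0,0,1],
  [0,0,0,0,0,0,1],
  [0,0,0,0,0,0,1],
])

```text
time_s: 4.12
position: [0.4683, 0.1959, 0.1692]
tcp_rot: [[-0.529, 0.849, 0.0], [0.849, 0.529, 0.0], [0.0, 0.0, -1.0]]
force: [0.8, 1.2, -1.7]
opening: 0.135
grasp_force: 30.0
```

>>> step_arm([
  [0,0,0,0,0,0.12,1],
  [0,0,0,0,0,0.24,1],
  [0,0,0,0,0,0.36,1],
  [0,0,0,0,0,0.48,1],
  [0,0,0,0,0,0.6,1],
  [0,0,0,0,0,0.72,1],
  [0,0,0,0,0,0.84,1],
  [0,0,0,0,0,0.93,1],
])

```text
time_s: 4.78
position: [0.4685, 0.1959, 0.1692]
tcp_rot: [[0.176, 0.984, 0.001], [0.984, -0.176, 0.0], [0.0, 0.001, -1.0]]
force: [1.6, 0.6, -2.2]
opening: 0.136
grasp_force: 30.0
```

>>> step_arm([
  [0,0,0,0,0,0.12,1],
  [0,0,0,0,0,0.24,1],
  [0,0,0,0,0,0.36,1],
  [0,0,0,0,0,0.48,1],
  [0,0,0,0,0,0.6,1],
  [0,0,0,0,0,0.72,1],
  [0,0,0,0,0,0.84,1],
  [0,0,0,0,0,0.93,1],
])

```text
time_s: 5.45
position: [0.4686, 0.1957, 0.1692]
tcp_rot: [[0.788, 0.616, 0.001], [0.616, -0.788, 0.0], [0.001, 0.001, -1.0]]
force: [0.9, 0.8, -2.4]
opening: 0.134
grasp_force: 30.0
```

```bash
python3 go.py .468 .1955 .169 35; python3 -c "
from rig import *;print(read_state()['moment'])"
```

```text
p [0.4686 0.1957 0.1692] yaw 38.0 F [ 0.89  0.78 -2.39] t 5.45 op 0.1339105551751748 j [ 10.   28.  103.2  -0.   48.7  62.1]
shift [-0.002 -0.001  0.001] turn [ 0.001 -0.001  0.067]
[ 0.15553832 -0.26049879  0.06233933]
```

>>> step_arm([
  [0,0,0,0,0,0.08,1],
  [0,0,0,0,0,0.08,1],
  [0,0,0,0,0,0.08,1],
  [0,0,0,0,0,0.08,1],
  [0,0,0,0,0,0.08,0],
  [0,0,0,0,0,0.08,0],
  [0,0,0,0,0,0.08,0],
  [0,0,0,0,0,0.08,0],
])

```text
time_s: 6.12
position: [0.4677, 0.1956, 0.1694]
tcp_rot: [[0.823, 0.569, -0.001], [0.569, -0.823, -0.0], [-0.001, -0.0, -1.0]]
force: [0.1, 0.1, 0.2]
opening: 0.356
grasp_force: 0.0
```

>>> step_arm([
  [0,0,0,0,0,0,0],
  [0,0,-0.1,0,0,0,0],
  [0,0,-0.3,0,0,0,0],
  [0,0,-0.3,0,0,0,1],
  [0,0,-0.3,0,0,0,1],
  [0,0,-0.3,0,0,0,1],
])

```text
time_s: 6.62
position: [0.4685, 0.1958, 0.2604]
tcp_rot: [[0.823, 0.569, 0.003], [0.569, -0.823, 0.0], [0.003, 0.001, -1.0]]
force: [-0.1, 1.9, 0.1]
opening: 0.347
grasp_force: 0.0
```

```bash
python3 wr.py w3; python3 go.py .5175 .1205 .20 35
```

```text
[[ 0.569 -0.784 -0.249  0.538]
 [-0.822 -0.542 -0.174  0.243]
 [ 0.001  0.304 -0.953  0.397]
 [ 0.     0.     0.     1.   ]] [[ 0.    -0.952 -0.306  0.084]
 [ 1.     0.    -0.     0.001]
 [ 0.    -0.306  0.952 -0.136]
 [ 0.     0.     0.     1.   ]]
[440.9 247.8]
[319.2 253. ]
p [0.4675 0.1956 0.2591] yaw 34.65 F [-1.04 -0.38 -0.66] t 6.6667 op 0.3109782195859322 j [10.1 20.3 98.  -0.  61.7 65.4]
shift [-0.005  0.301  0.197] turn [-0.     0.001 -0.008]
```

View pics/w3.png

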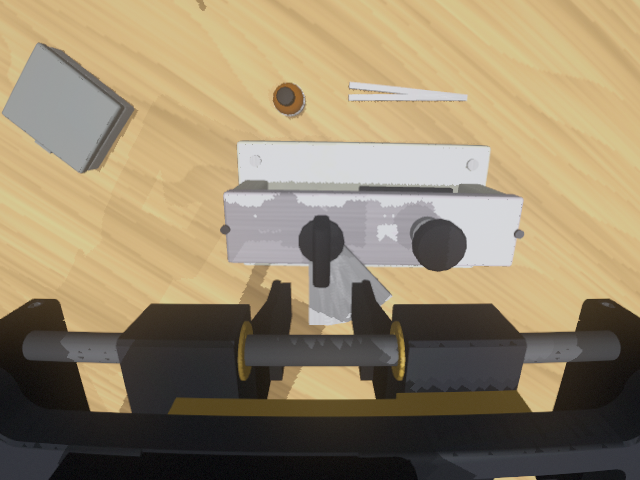

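The wing now stands across the bridge and the plate is clear of the cap, which is at (439,244). I'll refine the cap centre.

```bash
python3 - <<'E'
import pickle;from h import *
c,T=pickle.load(open("w3.pkl","rb"));im=c["image"];m=((im.max(2)<90)*255).astype(np.uint8)
for t in (75,90):
  for P,ce,s in blobs(im,(405,205,475,275),t,300):
    x,y=P.min(0);X,Y=P.max(0);print(t,s,onz(c,((x+X)/2,(y+Y)/2),.15,T).round(4))
E
python3 go.py .517 .1205 .19 34.6
```

```text
75 [7, 14, 53, 52, 1676] [0.5187 0.1235 0.15  ]
90 [7, 14, 54, 52, 2172] [0.5189 0.1232 0.15  ]
p [0.4675 0.1956 0.2591] yaw 34.65 F [-1.04 -0.38 -0.66] t 6.6667 op 0.3109782195859322 j [10.1 20.3 98.  -0.  61.7 65.4]
shift [-0.007  0.3    0.23 ] turn [-0.     0.001  0.001]
```

>>> step_arm([
  [0,0.295,0,0,0,0,1],
  [0,0.295,0,0,0,0,1],
  [0,0.295,0.1,0,0,0,1],
  [0,0.295,0.23,0,0,0,1],
  [0,0.295,0.23,0,0,0,1],
  [0,0.295,0.23,0,0,0,1],
  [0,0.295,0.23,0,0,0,1],
  [0,0.295,0.23,0,0,0,1],
])

```text
time_s: 7.33
position: [0.5191, 0.1234, 0.1917]
tcp_rot: [[0.822, 0.569, 0.003], [0.569, -0.822, 0.0], [0.002, 0.001, -1.0]]
force: [-0.4, -0.3, 0.4]
opening: 0.003
grasp_force: 0.0
```

```bash
python3 go.py .518 .122 .178 34.6
```

```text
p [0.5191 0.1234 0.1917] yaw 34.69 F [-0.36 -0.26  0.38] t 7.3333 op 0.0031936189374017535 j [ 1.4 27.6 98.6  0.  53.7 56.7]
shift [-0.006  0.002  0.046] turn [ 0.002 -0.003  0.002]
```

>>> step_arm([
  [0,0,0.02,0,0,0,1],
  [0,0,0.04,0,0,0,1],
  [0,0,0.05,0,0,0,1],
  [0,0,0.06,0,0,0,1],
  [0,0,0.063,0,0,0,1],
  [0,0,0.063,0,0,0,1],
  [0,0,0.063,0,0,0,1],
  [0,0,0.063,0,0,0,1],
])

```text
time_s: 8.0
position: [0.5184, 0.1231, 0.1717]
tcp_rot: [[0.823, 0.568, 0.0], [0.568, -0.823, 0.0], [0.0, -0.0, -1.0]]
force: [-1.4, 1.8, 3.8]
opening: 0.006
grasp_force: 2.4
```

```bash
python3 go.py .518 .122 .163 34.6
```

```text
p [0.5184 0.1231 0.1717] yaw 34.63 F [-1.38  1.85  3.78] t 8.0 op 0.006402861999175864 j [ 1.3 29.3 99.6  0.  51.1 56.7]
shift [-0.003  0.002  0.029] turn [-0.    -0.001  0.001]
```

>>> step_arm([
  [0,0,0.006,0,0,0,1],
  [0,0,0.012,0,0,0,1],
  [0,0,0.018,0,0,0,1],
  [0,0,0.023,0,0,0,1],
  [0,0,0.028,0,0,0,1],
  [0,0,0.028,0,0,0,1],
  [0,0,0.028,0,0,0,1],
  [0,0,0.028,0,0,0,1],
])

```text
time_s: 8.67
position: [0.5184, 0.1231, 0.1637]
tcp_rot: [[0.823, 0.568, 0.0], [0.568, -0.823, 0.0], [0.0, -0.0, -1.0]]
force: [-2.0, 1.6, 8.0]
opening: 0.006
grasp_force: 4.2
```

>>> step_arm([
  [0,0,0,0,0,0,1],
  [0,0,0,0,0,0,1],
  [0,0,0,0,0,0,1],
  [0,0,0,0,0,0,1],
])

```text
time_s: 9.0
position: [0.5184, 0.1231, 0.1637]
tcp_rot: [[0.823, 0.568, 0.0], [0.568, -0.823, 0.0], [0.001, -0.0, -1.0]]
force: [-2.3, 1.7, 8.8]
opening: 0.002
grasp_force: 4.2
```

```bash
python3 wr.py w4;for i in 1 2 3; do python3 go.py .518 .122 .163 34.6; python3 -c "
from rig import *;capture('top')"; done
```

```text
[[ 0.569 -0.783 -0.252  0.588]
 [-0.823 -0.542 -0.174  0.17 ]
 [-0.     0.306 -0.952  0.3  ]
 [ 0.     0.     0.     1.   ]] [[ 0.    -0.952 -0.306  0.084]
 [ 1.     0.    -0.     0.001]
 [ 0.    -0.306  0.952 -0.136]
 [ 0.     0.     0.     1.   ]]
[323.9 313.3]
[124.5 324.8]
p [0.5184 0.1232 0.1638] yaw 34.63 F [-1.68  1.26  7.85] t 9.05 op 0.0057275674841020365 j [  1.3  30.  100.    0.   50.   56.7]
shift [-0.003  0.002  0.003] turn [-0.    -0.001  0.001]
p [0.5184 0.1231 0.1637] yaw 34.63 F [-1.79  1.54  8.03] t 9.1 op 0.006000249158431711 j [  1.3  30.  100.    0.   50.   56.7]
shift [-0.003  0.002  0.002] turn [-0.    -0.001  0.001]
p [0.5184 0.1232 0.1638] yaw 34.63 F [-2.42  1.53  7.9 ] t 9.15 op 0.0036787377081212223 j [  1.3  30.  100.    0.   50.   56.7]
shift [-0.003  0.002  0.003] turn [-0.    -0.001  0.001]
```

View pics/w4.png

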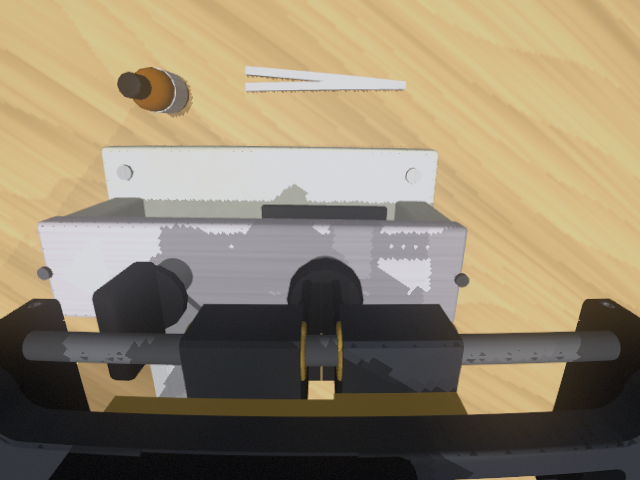

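The fingertips are centred on the cap at (325,290). Travel is about 11.3 mm by geometry and 10.5 mm by force, so I'll nudge it slightly deeper to centre it in the band.

>>> step_arm([
  [0,0,0.003,0,0,0,1],
  [0,0,0.003,0,0,0,1],
  [0,0,0.003,0,0,0,1],
  [0,0,0.003,0,0,0,1],
  [0,0,0.003,0,0,0,1],
  [0,0,0.003,0,0,0,1],
  [0,0,0.003,0,0,0,1],
  [0,0,0.003,0,0,0,1],
])

```text
time_s: 9.87
position: [0.5184, 0.1231, 0.1629]
tcp_rot: [[0.823, 0.568, 0.0], [0.568, -0.823, 0.0], [0.001, -0.0, -1.0]]
force: [-2.2, 1.2, 9.0]
opening: 0.001
grasp_force: 4.4
```

```bash
python3 go.py .518 .122 .163 34.6; python3 -c "
from rig import *;print(hand_in())"
```

```text
p [0.5184 0.1231 0.1629] yaw 34.63 F [-2.21  1.17  8.99] t 9.8667 op 0.0005926049050323143 j [  1.3  30.1 100.    0.   49.9  56.7]
shift [-0.003  0.002 -0.   ] turn [-0.    -0.001  0.001]
the job is handed in; nothing more can be done
None
```

I turned the knob about 87° clockwise and handed in at 9.9 s with the arm still holding the cap about 12 mm down at 9 N; no verdict came back.

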